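# Lock a spray bottle in the squeeze clamp

### The job

Take the white spray bottle that stands by itself, away from the crowd of bottles at the back left, and stand it upright on the round seat between the open jaws of the bench clamp and let go of it. Then pinch the clamp's two handles together between your fingers until the resistance peaks and the clamp snaps over, so that it stays shut and holds the bottle by itself when you let go. Do not tip the bottle over, and leave the nearer cup and the small capped bottle standing where they are.

Things in the scene. Friction and masses are not known exactly. Their poses are not given: they have to be found in the camera images.
- spray_bottle: white spray bottle, the only one standing loose in the front part of the worktop: round body 54 mm in diameter up to 142 mm, then a narrower spray head 36 mm wide from 147 mm up to the top at 201 mm (graspable from above), 120 g; origin at the centre of its underside, z up its axis; it is round, so its yaw means nothing
- clamp: grey bench clamp of scissor kind, bolted down: two levers cross on a pivot post; its jaws are at +x of its frame and its handles point to -x. Origin on the worktop under the pivot, z up; its base plate is 8 mm thick, 100 mm wide at most; the post, with a small spring toggle on top that reaches 50 mm towards the handles, stands 91 mm high
- clamp_seat (a point): centre of the round seat between the jaws, on top of the base plate (8 mm above the worktop), 75 mm from the pivot along the clamp's +x. With the bottle centred here there is about 10 mm free between it and each open jaw; the jaws span heights of 40 to 80 mm above the worktop
- clamp_squeeze (a point): point midway between the two handles, 60 mm above the worktop, 125 mm from the pivot along the clamp's -x: the place to squeeze them, along the clamp's y. Here the handles measure about 60 mm over their outsides when open and 24 mm when shut; nothing lies between the worktop and the handles
- clamp_hinge_left (a joint): angle of the left lever (handle on the clamp's +y side) in rad: 0 open, about 0.14 shut on the bottle, 0.145 end stop. Toggle: a spring pushes it open up to 0.122, past which it snaps shut and stays. Squeezing takes up to about 10 N on each handle, hardest near half way
- clamp_hinge_right (a joint): the same for the right lever (handle on the clamp's -y side); the two levers are geared together and always move alike
- clamp_lever_left: the left lever: a black ribbed grip on the clamp's +y side (a bar 10 mm thick and 20 mm high, 50 to 70 mm above the worktop, from 57 to 155 mm from the pivot) and, as the levers cross, the V-shaped aluminium jaw on the -y side of the seat; origin on the worktop under the pivot, its axes are the clamp's own while the lever is open
- clamp_lever_right: the right lever, its mirror image: grip on the clamp's -y side, jaw on the +y side of the seat; origin as before
- capped_bottle: bystander: small round bottle with a long cap, 40 mm in diameter, 166 mm tall; origin at the centre of its underside, z up
- cup: bystander: open white cup, 66 mm across, 89 mm tall; origin at the centre of its underside, z up

How it is judged:
By the outcome, as a careful person would: the job done as asked, in the order asked, and still so for the second after the job is handed in, with the robot touching nothing.
It also fails if it takes over 46 s, if anything falls off the work surface, if the arm or the gripper's body presses on something with over 40 N, if the wrist force passes 120 N, or if a joint passes its speed limit or range.

### The arm

A 7-joint arm with a two-finger parallel gripper is mounted at the origin on a cart in front of the work surface, level with it; the furniture and walls round the work are solid. World frame = base frame: x ahead of the robot, y to its left, z up, the work surface at z = 0. Lengths are in mm, angles in rad, forces in N, time in s.
With the tool pointing down it reaches from about 425 to 825 mm from the base axis. Payload 3.6 kg.
Tool frame: the origin (TCP) lies midway between the tips of the shut fingers; the grasp point (between the pads) lies 19 mm behind it; x points along the fingers, z is the direction in which the jaws open and shut, and the axes are right-handed (so a half turn about x gives the same grasp; the last joint's range is limited). The gripper opens to 93 mm and grips with 3 to 60 N. Pads are 15 mm wide; open, the fingers measure 128 mm over their backs; the gripper's body (75 mm by 188 mm) begins 65 mm behind the grasp point.
Start: joints at [1.139, 0.615, -0.013, 1.423, 0.008, 1.103, -0.04], TCP at [256.001, -597.432, 218.64] pointing down, gripper open.
Joint ranges: [-3.12, 3.12], [-0.3, 2.06], [-1.34, 1.32], [0.26, 2.42], [-1.36, 4.5], [0.01, 1.98], [-2.84, 2.84]. Speed limits (rad/s): [2.79, 2.79, 3.14, 3.14, 3.14, 3.14, 3.14].

### API

Orientations are given as a 3x3 rotation matrix whose columns are the frame's x, y, z axes.
In Python, from rig import get_obs, capture, sign_off, recognise gives the robot as it stands.
- The arm moves only by the tool drive_tool, never from a script. Its arguments are lists of equal length, an entry for each row: "dp": the shift along the tool's x, y, z in m, a list of three; "rot": the turn, a rotation vector about the tool's x, y, z in degrees, a list of three; "jaw": the closure in counts, from 0 (fully open) to 255 (shut). A call has exactly 10 rows; each row is the pose to reach, as a shift and turn from the pose commanded when the call began, along the tool's axes at that moment; what a row does not reach only later rows make up. A row lasts 1/12 s, in which the tool goes at most 41.7 mm and 7.16 degrees, less where a joint would pass 70% of its speed; a pose out of reach is approached as far as the arm can. A call with a gripper value outside its range is refused whole. The fingers move at their own pace and stop on an object; "squeeze" is the grip in N (left out, the last holds). Time passes only in rows, so rows that repeat a pose let the fingers close, or fill a call up. It gives the time, the measured TCP pose, the force and the opening at its end, in the units of the state.
- get_obs(): the state, without advancing time (a new reading comes with each control period).
- capture(name): name is "scene" or "top" or "wrist"; returns a dict with "image" (420x560x3 uint8, blue, green, red), "z_map" (420x560 float32, mm along the optical axis (not along the pixel's ray), 0 where there is no reading), "intrinsics" (3x3 intrinsics, pixels), "D" ([k1, k2, p1, p2, k3] as OpenCV has them; the pictures are not rectified), "eye" and "rotation" of the camera in the world. Camera axes: x right, y down, z forward; pixel columns grow to the right and rows downward; lengths in mm; the calibration is good to about 2 mm. A picture is of the moment at which its call begins.
- sign_off(): hands the job in, once; it reports no verdict.
Trained networks look in a picture, given as the dict that the camera call returned (one of the last four; its "shot" number tells which), for a name from the list of things; names that differ only in an ending like _2 or _b are one class to them, and where a whole thing is asked for, a point or a joint stands for the part that bears it (a point fixed in the world has none). Each returns a list of dicts, best first, with "confidence" (0 to 1); they miss things now and then, are a little off and sometimes report something else, mostly with a low value. They report only what shows in the picture. A call takes as long as a camera call.
- recognise(picture, label): "box" ([left, top, right, bottom] in pixels, round what is visible of it).
The state is a dict: "time": time; "joint_positions": joint angles; "qvel": joint speeds; "joint_efforts": joint torques, N m; "position": TCP position; "tool_rot": TCP orientation; "ft_force": force on the tool from outside, world axes, zero at the start; "ft_torque": the same for the moment, N m; "grip_width": finger opening in mm.
Only numpy, scipy, OpenCV 4.12 (cv2) and the standard library are available. Lean on these libraries where they do the work, as an engineer would, in place of code of your own. Each camera call takes 0.05 s, during which the arm holds its last target. There are 200 camera calls.

## Working session

There is one attempt and no reset: what is moved stays moved. The work goes in short steps, Python scripts to look and compute and a tool call to move; the robot and the scene stay as the last step left them, time stands still between calls to the robot, and variables do not carry over. Pictures are saved under pics/ and viewed, about 8 in all and at most 12, crops included, and the job is handed in when it is done.

Besides the shell and the picture viewer there is one more tool, called after "Emit:" as a command line: name --argument value ..., lists and objects as JSON in quotes. drive_tool: Moves the arm, as the interface text tells. Its arguments: {"type":"object","properties":{"dp":{"type":"array","items":{"type":"array","items":{"type":"number"}}},"rot":{"type":"array","items":{"type":"array","items":{"type":"number"}}},"jaw":{"type":"array","items":{"type":"number"}},"squeeze":{"type":"number"}},"required":["dp","rot","jaw"]}

```bash
mkdir -p pics; ls
python3 - <<'E'
from rig import *
import cv2,numpy as np
o=get_obs(); print(o['time'],o['position'],o['tool_rot'],o['grip_width'])
ims=[]
for n in ['scene','top']:
    c=capture(n); np.savez(f'{n}.npz',**{k:v for k,v in c.items() if k!='shot'}); im=c['image'].copy(); print(n,c['eye'],c['rotation'],c['intrinsics'],c['D'])
    for l in ['spray_bottle','clamp','clamp_lever_left','clamp_lever_right','capped_bottle','cup']:
        for r in recognise(c,l)[:4]:
            print(n,l,np.round(r['box']),round(r['confidence'],2))
    cv2.imwrite(f'pics/{n}.png',im)
E
```

```text
pics
0.0 [ 255.67634221 -596.79149318  217.53321564] [[-1.00505316e-03  9.19162386e-01  3.93877516e-01]
 [ 2.19523332e-03  3.93878794e-01 -9.19159767e-01]
 [-9.99997085e-01 -5.91513827e-05 -2.41364502e-03]] 92.75692768071565
scene [-34.58983539 761.52426245 832.95239895] [[-0.80693301 -0.37775174  0.45405148]
 [-0.59038265  0.49303341 -0.63903551]
 [ 0.01753422 -0.78372296 -0.620863  ]] [[446.83602048   0.         286.7985735 ]
 [  0.         446.83602048 208.78966293]
 [  0.           0.           1.        ]] [-0.09003864  0.          0.          0.          0.        ]
scene spray_bottle [212. 228. 238. 304.] 0.64
scene clamp [226. 192. 323. 241.] 0.89
scene clamp_lever_left [226. 189. 322. 239.] 0.59
scene clamp_lever_left [238. 192. 314. 235.] 0.57
scene clamp_lever_right [228. 207. 319. 222.] 0.55
scene capped_bottle [344. 141. 363. 190.] 0.94
scene cup [312. 146. 337. 179.] 0.92
top [ 461.41196296  -22.50267876 1469.8129053 ] [[-0.02391497 -0.9975023   0.06646236]
 [-0.99950027  0.02523157  0.01904126]
 [-0.02067065 -0.06597377 -0.99760723]] [[523.26616271   0.         276.14102525]
 [  0.         523.26616271 211.1863934 ]
 [  0.           0.           1.        ]] [0.06091426 0.         0.         0.         0.        ]
top spray_bottle [166. 223. 197. 249.] 0.94
top clamp [250. 163. 300. 260.] 0.97
top clamp_lever_left [274. 169. 287. 263.] 0.74
top clamp_lever_left [250. 163. 299. 262.] 0.69
top clamp_lever_right [250. 177. 299. 257.] 0.57
top clamp_lever_right [273. 166. 288. 264.] 0.36
top capped_bottle [382. 228. 406. 246.] 0.75
top cup [386. 181. 413. 206.] 0.94
```

View pics/scene.png

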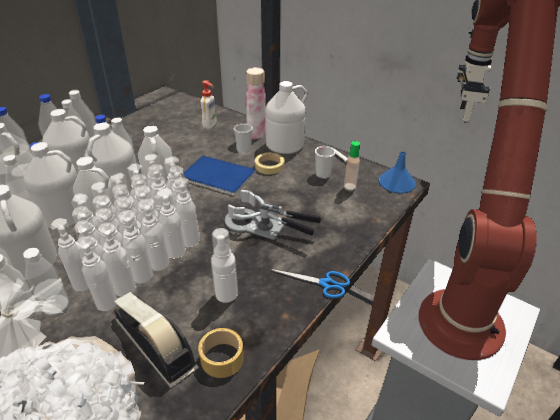

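View pics/top.png

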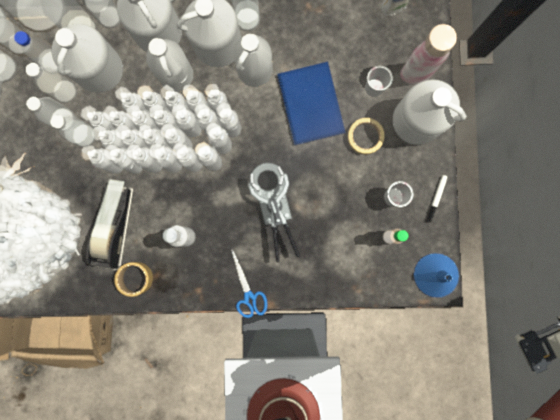

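The scene view shows the loose bottle at about (224,265), with the clamp jaws to the left at (240,220) and its black handles at (310,222). In the top view the bottle is at (180,236), the seat ring at about (267,180) and the handle ends at (270–297,257). Next I'll measure with depth.

```bash
cat > h.py <<'E'
import numpy as np,cv2
def cloud(c):
    Z=c['z_map']; v,u=np.indices(Z.shape)
    p=cv2.undistortPoints(np.stack([u,v],-1).reshape(-1,1,2).astype(float),c['intrinsics'],c['D']).reshape(*Z.shape,2)
    P=np.dstack([p[...,0]*Z,p[...,1]*Z,Z])@np.array(c['rotation']).T+c['eye']
    P[Z<=0]=np.nan; return P
def proj(c,X):
    R=np.array(c['rotation']); r,_=cv2.Rodrigues(R.T); t=-R.T@c['eye']
    return cv2.projectPoints(np.array(X,float).reshape(-1,1,3),r,t,c['intrinsics'],c['D'])[0].reshape(-1,2)
E
python3 - <<'E'
from h import *
from scipy.optimize import least_squares
C={n:np.load(n+'.npz') for n in ['scene','top']}
for n,c in C.items():
    P=cloud(c)
    b={'scene':(205,222,245,310),'top':(160,218,202,254)}[n]
    Q=P[b[1]:b[3],b[0]:b[2]].reshape(-1,3); Q=Q[np.isfinite(Q[:,0])]
    print(n,'table z',np.median(Q[Q[:,2]<15][:,2]),'max',np.percentile(Q[:,2],99.5))
    for lo,hi,r in [(20,130,27),(150,195,18),(196,215,18)]:
        q=Q[(Q[:,2]>lo)&(Q[:,2]<hi)]
        if len(q)<8: continue
        f=least_squares(lambda s:np.hypot(q[:,0]-s[0],q[:,1]-s[1])-r,q[:,:2].mean(0)-(P[0,0,:2]*0 if False else 0)+0,loss='soft_l1')
        d=q[:,:2].mean(0)-c['eye'][:2]; d/=np.linalg.norm(d)
        f=least_squares(lambda s:np.hypot(q[:,0]-s[0],q[:,1]-s[1])-r,q[:,:2].mean(0)+d*r*.6,loss='soft_l1',f_scale=2)
        print(lo,hi,len(q),f.x,q[:,:2].mean(0),np.abs(f.fun).mean())
    b={'scene':(220,180,330,250),'top':(243,155,305,268)}[n]
    Q=P[b[1]:b[3],b[0]:b[2]].reshape(-1,3); I=c['image'][b[1]:b[3],b[0]:b[2]].reshape(-1,3)
    S=3; H=np.zeros((300*S//2*1,450,3),np.uint8)
    k=np.isfinite(Q[:,0])&(Q[:,2]>30); Q=Q[k];I=I[k]
    print(n,'clamp pts',len(Q),Q.min(0),Q.max(0))
    for zlo,zhi in [(45,78)]:
        q=Q[(Q[:,2]>zlo)&(Q[:,2]<zhi)]
        m=q[:,:2].mean(0);w,V=np.linalg.eigh(np.cov((q[:,:2]-m).T)); print(m,V[:,1],np.degrees(np.arctan2(V[1,1],V[0,1])))
    np.save(n+'_cl.npy',Q)
# ortho plot: x up, y left, 3 px/mm
W=np.full((600,800,3),40,np.uint8)
for j,n in enumerate(['scene','top']):
    for x,y,z in np.load(n+'_cl.npy'):
        u=int(200+j*400-(y+10)*2.2); v=int(590-(x-380)*2)
        if 0<=u<800 and 0<=v<600:
            cv2.circle(W,(u,v),2,[int(t) for t in cv2.applyColorMap(np.uint8([[min(255,max(0,(z-30)*3.5))]]),cv2.COLORMAP_JET)[0,0]],-1)
for x in range(400,680,50): cv2.putText(W,str(x),(2,int(590-(x-380)*2)),0,.4,(255,255,255))
im=C['top']['image'][150:275,235:315]; im=cv2.resize(im,None,fx=4.6,fy=4.6,interpolation=cv2.INTER_CUBIC)
cv2.imwrite('pics/ortho.png',np.hstack([W[:575,100:315],W[:575,500:715],im[:575]]))
E
```

```text
scene table z 0.33268470064405165 max 201.8629280146999
20 130 804 [493.94285296 262.4242509 ] [478.49484589 276.9278867 ] 1.329380936893659
150 195 252 [493.65182782 262.87206505] [483.17640672 272.54693468] 0.8847697902425586
196 215 156 [498.36707452 267.71001766] [490.96068372 265.12887674] 5.614140703635682
scene clamp pts 1468 [418.37275466 -52.53039738  30.48318286] [671.22747056 278.49793217 203.39224896]
[543.11394604  10.88956397] [-0.96883347 -0.24771295] -165.65778226161098
top table z 0.404154872152958 max 204.9256517540907
20 130 232 [494.11864532 263.87567373] [491.73309062 245.78914562] 1.4281732206264828
150 195 61 [493.63185539 262.96038492] [492.56834157 249.3649157 ] 0.5668335953329168
196 215 159 [501.02048316 260.56559972] [493.52123751 262.29740195] 6.033171044096822
top clamp pts 913 [418.82913052 -53.97940566  43.87798413] [672.68985926  76.25924084  98.12580851]
[542.58150554   2.66583151] [-0.97439732 -0.22483297] -167.00694334254806
```

View pics/ortho.png

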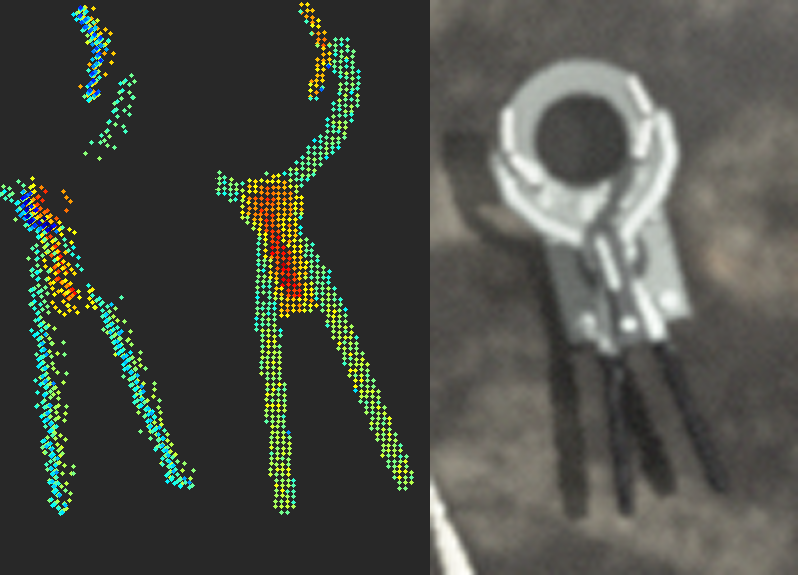

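The ortho plot shows the two handles running from about (545, 0) to ends near x≈420. The clamp's +x is yawed about +14° in the world frame. The dark seat disc is at about (268,180) in the top picture. Next I'll fit both.

Run:
```python
from h import *
c=np.load('top.npz')
Q=np.load('top_cl.npy')
h=Q[(Q[:,0]<500)&(Q[:,2]>55)&(Q[:,2]<78)]
_,lab,_=cv2.kmeans(h[:,1:2].astype(np.float32),2,None,(3,50,.01),5,0) if 0 else (0,None,0)
# split by line through mean along axis yaw 13.5
a=np.radians(13.5); n=np.array([-np.sin(a),np.cos(a)])
s=(h[:,:2]-h[:,:2].mean(0))@n; L=[]
for side in (s>0,s<0):
    q=h[side][:,:2].astype(np.float32); vx,vy,x0,y0=cv2.fitLine(q,cv2.DIST_HUBER,0,.01,.01).ravel()
    if vx<0: vx,vy=-vx,-vy
    t=(q-[x0,y0])@[vx,vy]; end=np.array([x0,y0])+t.min()*np.array([vx,vy])
    L.append((np.array([x0,y0]),np.array([vx,vy]),end)); print('line',x0,y0,np.degrees(np.arctan2(vy,vx)),end,len(q),np.median(h[side][:,2]))
yaw=np.mean([np.arctan2(l[1][1],l[1][0]) for l in L]); X=np.array([np.cos(yaw),np.sin(yaw)])
A=np.array([L[0][1],-L[1][1]]).T; t=np.linalg.solve(A,L[1][0]-L[0][0]); I=L[0][0]+t[0]*L[0][1]
print('yaw',np.degrees(yaw),'intersect',I,'end mid',(L[0][2]+L[1][2])/2,'end sep',L[0][2]-L[1][2], 'pivot from ends',(L[0][2]+L[1][2])/2+155*X)
# seat: dark disc
g=cv2.cvtColor(c['image'],cv2.COLOR_BGR2GRAY)[150:275,235:315]
G=cv2.resize(g,None,fx=6,fy=6,interpolation=cv2.INTER_CUBIC)
m=(G<115).astype(np.uint8); N,lb,st,ce=cv2.connectedComponentsWithStats(m)
k=lb[int(30.4*6),int(33*6)]; print('comp',k,st[k]/6,(ce[k]+.5)/6-.5+[235,150])
cs=(ce[k]+.5)/6-.5+[235,150]
def ray(px,z):
    p=cv2.undistortPoints(np.array(px,float).reshape(1,1,2),c['intrinsics'],c['D']).ravel()
    d=c['rotation']@[p[0],p[1],1]; return c['eye']+d*(z-c['eye'][2])/d[2]
for z in (0,8): print('seat',z,ray(cs,z))
S=ray(cs,8)[:2]; print('pivot from seat',S-75*X,'lateral',(S-I)@[-X[1],X[0]],(S-I)@X)
# toggle/post points
p=Q[Q[:,2]>84]; print('post',p[:,:2].mean(0),((p[:,:2]-S)@X).min(),((p[:,:2]-S)@X).max(), np.median((p[:,:2]-S)@[-X[1],X[0]]))
```

```text
line 459.22443 6.6406827 5.0732455 [418.7892      3.0509667] 119 69.51371438894648
line 465.33417 -38.985134 20.95961 [431.26868  -52.034107] 104 69.02397652278648
yaw 13.016428 intersect [622.22034   21.110966] end mid [425.02893 -24.49157] end sep [-12.479462  55.085075] pivot from ends [576.04626    10.4191475]
comp 3 [  22.83333333   20.33333333   21.5          31.         2206.        ] [268.38701269 181.45441725]
seat 0 [644.08630234  25.45175667   0.        ]
seat 8 [643.09202973  25.19074693   8.        ]
pivot from seat [570.01911561   8.29846444] lateral -0.7259872610711641 21.254296243932917
post [562.95674225   8.87823375] -119.41194231973265 18.687622214200744 2.3430161461499424
```

```bash
cat >> h.py <<'E'
from scipy.spatial.transform import Rotation as Ro
def move(o,p,yaw):
    R0=np.array(o['tool_rot']); z=np.array([np.cos(np.radians(yaw)),np.sin(np.radians(yaw)),0]); x=np.array([0,0,-1.]); Rt=np.c_[x,np.cross(z,x),z]
    print('t',o['time'],'pos',np.round(o['position'],1),'w',round(o['grip_width'],1),'F',np.round(o['ft_force'],1))
    print('  dp',np.round(R0.T@(np.array(p)-o['position'])/1000,4),'rot',np.round(np.degrees(Ro.from_matrix(R0.T@Rt).as_rotvec()),2))
E
python3 - <<'E'
from h import *
from rig import get_obs
c=np.load('top.npz')
g=cv2.cvtColor(c['image'],cv2.COLOR_BGR2GRAY)[150:275,235:315]
G=cv2.resize(g,None,fx=6,fy=6,interpolation=cv2.INTER_CUBIC)
for r in (cv2.HoughCircles(cv2.GaussianBlur(G,(9,9),2),cv2.HOUGH_GRADIENT,1,8,param1=80,param2=18,minRadius=45,maxRadius=150)[0][:8]):
    px=(r[:2]+.5)/6-.5+[235,150]
    p=cv2.undistortPoints(np.array(px,float).reshape(1,1,2),c['intrinsics'],c['D']).ravel()
    d=c['rotation']@[p[0],p[1],1]; print(px,r[2]/6,c['eye']+d*(8-c['eye'][2])/d[2])
o=get_obs(); move(o,[480,-250,260],-77); move(o,[493.8,262.9,260],-77)
E
```

```text
[267.5 180. ] 10.400001 [647.26887486  27.5903798    8.        ]
[268.16666794 182.5       ] 19.65 [640.15377607  25.87829606   8.        ]
[269.33333206 183.83333206] 19.033333 [636.30080639  22.68578854   8.        ]
[266.16666603 179.66666603] 16.25 [648.31033278  31.31868759   8.        ]
[265.5 178. ] 15.516666 [653.07312032  33.08661957   8.        ]
[265.66666603 182.66666794] 17.550001 [639.86781822  32.91786157   8.        ]
[266.33333397 176.66666603] 16.300001 [656.78276509  30.65619597   8.        ]
[268.16666794 185.33333206] 17.183332 [632.15073917  26.06249921   8.        ]
t 0.7 pos [ 256.  -597.4  218.7] w 93.2 F [-0.4 -0.3 -0.4]
  dp [-0.0413  0.3427 -0.2311] rot [10.2 -0.  -0. ]
t 0.7 pos [ 256.  -597.4  218.7] w 93.2 F [-0.4 -0.3 -0.4]
  dp [-0.0413  0.5574 -0.6971] rot [10.2 -0.  -0. ]
```

Emit:
drive_tool --dp '[[-0.041, 0.343, -0.231], [-0.041, 0.343, -0.231], [-0.041, 0.343, -0.231], [-0.041, 0.343, -0.231], [-0.041, 0.343, -0.231], [-0.041, 0.343, -0.231], [-0.041, 0.343, -0.231], [-0.041, 0.343, -0.231], [-0.041, 0.343, -0.231], [-0.041, 0.343, -0.231]]' --rot '[[10.2, 0, 0], [10.2, 0, 0], [10.2, 0, 0], [10.2, 0, 0], [10.2, 0, 0], [10.2, 0, 0], [10.2, 0, 0], [10.2, 0, 0], [10.2, 0, 0], [10.2, 0, 0]]' --jaw '[0, 0, 0, 0, 0, 0, 0, 0, 0, 0]' --squeeze 15

```text
time: 1.53
position: [481.3, -248.0, 260.3]
tool_rot: [[0.001, 0.974, 0.225], [-0.0, 0.225, -0.974], [-1.0, 0.001, 0.0]]
ft_force: [0.7, -1.0, -0.1]
grip_width: 92.8
```

Run:
```python
from h import *
from rig import get_obs
o=get_obs(); move(o,[493.8,262.9,240],-77); print(o['joint_positions'])
```

```text
t 1.5333 pos [ 481.3 -248.   260.3] w 92.8 F [ 0.7 -1.  -0.1]
  dp [ 0.0202  0.1272 -0.4949] rot [ 0.01  0.02 -0.05]
[ 0.44926627  0.40424839 -0.02006602  1.67904127  0.00877086  1.05750955
 -0.91719008]
```

Emit:
drive_tool --dp '[[0.02, 0.127, -0.495], [0.02, 0.127, -0.495], [0.02, 0.127, -0.495], [0.02, 0.127, -0.495], [0.02, 0.127, -0.495], [0.02, 0.127, -0.495], [0.02, 0.127, -0.495], [0.02, 0.127, -0.495], [0.02, 0.127, -0.495], [0.02, 0.127, -0.495]]' --rot '[[0, 0, 0], [0, 0, 0], [0, 0, 0], [0, 0, 0], [0, 0, 0], [0, 0, 0], [0, 0, 0], [0, 0, 0], [0, 0, 0], [0, 0, 0]]' --jaw '[0, 0, 0, 0, 0, 0, 0, 0, 0, 0]'

```text
time: 2.37
position: [490.3, 168.2, 243.7]
tool_rot: [[0.001, 0.974, 0.225], [0.0, 0.225, -0.974], [-1.0, 0.001, -0.0]]
ft_force: [1.1, -0.4, 0.4]
grip_width: 92.9
```

Run:
```python
from h import *
from rig import *
o=get_obs(); move(o,[493.8,262.9,240],-77); print(o['joint_positions'])
c=capture('wrist'); cv2.imwrite('pics/w1.png',c['image']); 
P=cloud(c); k=np.isfinite(P[...,0])&(P[...,2]>150)&(P[...,2]<196)&(np.hypot(P[...,0]-494,P[...,1]-263)<50); q=P[k]; print(len(q),q.mean(0) if len(q) else 0)
if len(q)>20:
    from scipy.optimize import least_squares
    d=q[:,:2].mean(0)-c['eye'][:2]
    print(least_squares(lambda s:np.hypot(q[:,0]-s[0],q[:,1]-s[1])-18,[494,263],loss='soft_l1',f_scale=2).x)
```

```text
t 2.3667 pos [490.3 168.2 243.7] w 92.9 F [ 1.1 -0.4  0.4]
  dp [ 0.0038  0.0247 -0.0915] rot [-0.01 -0.   -0.05]
[-0.27217346  0.38710258 -0.14271014  1.76266276  0.06423632  0.99538977
 -1.7835287 ]
1224 [503.5306294  251.22493114 175.0398351 ]
[493.20259008 261.62703536]
```

Emit:
drive_tool --dp '[[0.003, 0.025, -0.091], [0.003, 0.025, -0.091], [0.003, 0.025, -0.091], [0.02, 0.025, -0.091], [0.045, 0.025, -0.091], [0.07, 0.025, -0.091], [0.084, 0.025, -0.091], [0.084, 0.025, -0.091], [0.084, 0.025, -0.091], [0.084, 0.025, -0.091]]' --rot '[[0, 0, 0], [0, 0, 0], [0, 0, 0], [0, 0, 0], [0, 0, 0], [0, 0, 0], [0, 0, 0], [0, 0, 0], [0, 0, 0], [0, 0, 0]]' --jaw '[0, 0, 0, 0, 0, 0, 0, 0, 0, 0]'

```text
time: 3.25
position: [495.2, 260.8, 160.6]
tool_rot: [[0.002, 0.974, 0.225], [0.001, 0.225, -0.974], [-1.0, 0.002, -0.001]]
ft_force: [1.1, 0.5, -0.3]
grip_width: 93.2
```

Emit:
drive_tool --dp '[[0, 0, 0], [0, 0, 0], [0, 0, 0], [0, 0, 0], [0, 0, 0], [0, 0, 0], [0, 0, 0], [0, 0, 0], [0, 0, 0], [0, 0, 0]]' --rot '[[0, 0, 0], [0, 0, 0], [0, 0, 0], [0, 0, 0], [0, 0, 0], [0, 0, 0], [0, 0, 0], [0, 0, 0], [0, 0, 0], [0, 0, 0]]' --jaw '[40, 80, 110, 130, 150, 170, 200, 230, 255, 255]' --squeeze 15

```text
time: 4.08
position: [494.3, 260.6, 159.3]
tool_rot: [[-0.0, 0.974, 0.225], [0.0, 0.225, -0.974], [-1.0, -0.0, -0.0]]
ft_force: [-0.2, -0.2, -0.6]
grip_width: 35.6
```

Run:
```python
from h import *
from rig import *
o=get_obs(); move(o,[493.6,262.5,158],-77)
```

```text
t 4.0833 pos [494.3 260.6 159.3] w 35.6 F [-0.2 -0.2 -0.6]
  dp [ 0.0013 -0.0002 -0.002 ] rot [-0.   -0.01  0.  ]
```

Emit:
drive_tool --dp '[[-0.01, 0, 0], [-0.035, 0, 0], [-0.07, 0, 0], [-0.1, 0.004, 0.012], [-0.12, 0.014, 0.036], [-0.12, 0.026, 0.07], [-0.12, 0.039, 0.105], [-0.12, 0.052, 0.14], [-0.12, 0.065, 0.175], [-0.12, 0.076, 0.205]]' --rot '[[0, 0, 0], [0, 0, 0], [0, 0, 0], [0, 0, 0], [0, 0, 0], [0, 0, 0], [0, 0, 0], [0, 0, 0], [0, 0, 0], [0, 0, 0]]' --jaw '[255, 255, 255, 255, 255, 255, 255, 255, 255, 255]' --squeeze 25

```text
time: 4.92
position: [615.4, 74.7, 280.0]
tool_rot: [[0.001, 0.975, 0.223], [-0.001, 0.223, -0.975], [-1.0, 0.0, 0.001]]
ft_force: [1.1, 0.1, -1.6]
grip_width: 35.8
```

Emit:
drive_tool --dp '[[0, 0.01, 0.025], [0, 0.017, 0.044], [0, 0.02, 0.053], [0, 0.021, 0.056], [0, 0.021, 0.057], [0, 0.021, 0.057], [0, 0.021, 0.057], [0, 0.021, 0.057], [0, 0.021, 0.057], [0, 0.021, 0.057]]' --rot '[[0, 0, 0], [0, 0, 0], [0, 0, 0], [0, 0, 0], [0, 0, 0], [0, 0, 0], [0, 0, 0], [0, 0, 0], [0, 0, 0], [0, 0, 0]]' --jaw '[255, 255, 255, 255, 255, 255, 255, 255, 255, 255]'

```text
time: 5.75
position: [647.5, 27.9, 279.6]
tool_rot: [[0.0, 0.974, 0.226], [0.0, 0.226, -0.974], [-1.0, 0.0, -0.0]]
ft_force: [-0.0, -0.3, -1.4]
grip_width: 35.9
```

Run:
```python
from h import *
from rig import *
o=get_obs(); move(o,[648,27.3,169],-77)
I=[]
for n,b in [('top',(220,110,330,275)),('scene',(190,110,330,250)),('wrist',None)]:
    c=capture(n); np.savez(n+'2.npz',**{k:v for k,v in c.items() if k!='shot'})
    im=c['image']; 
    if b: im=im[b[1]:b[3],b[0]:b[2]]
    I.append(cv2.resize(im,(int(im.shape[1]*330/im.shape[0]),330),interpolation=cv2.INTER_CUBIC))
    if n!='wrist':
        P=cloud(c); k=np.isfinite(P[...,0])&(np.hypot(P[...,0]-648,P[...,1]-27)<70)
        for lo,hi in [(130,180),(180,240)]:
            q=P[k&(P[...,2]>lo)&(P[...,2]<hi)]
            if len(q)<10: continue
            from scipy.optimize import least_squares
            d=q[:,:2].mean(0)-c['eye'][:2];d/=np.linalg.norm(d)
            f=least_squares(lambda s:np.hypot(q[:,0]-s[0],q[:,1]-s[1])-27,q[:,:2].mean(0)+d*16,loss='soft_l1',f_scale=2); print(n,lo,len(q),f.x,np.abs(f.fun).mean())
H=np.hstack(I); print(H.shape); cv2.imwrite('pics/c2.png',cv2.resize(H,(800,int(H.shape[0]*800/H.shape[1]))))
```

```text
t 5.75 pos [647.5  27.9 279.6] w 35.9 F [-0.  -0.3 -1.4]
  dp [0.1106 0.0003 0.0007] rot [ 0.07 -0.02 -0.01]
scene 130 316 [647.93796608  29.69010065] 1.1245806246335832
scene 180 404 [648.1676303   28.99068486] 1.2121875094527528
(330, 990, 3)
```

View pics/c2.png

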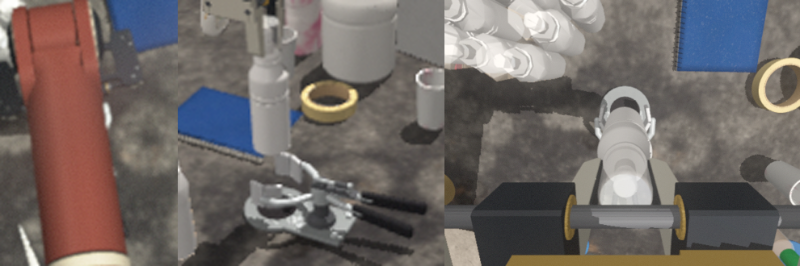

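The bottle hangs upright in the fingers. In the wrist view the seat ring and both jaw tips (610–650, 90–130) sit symmetrically around it. I'll check the jaws' position from the wrist depth before lowering.

Run:
```python
from h import *
X=np.array([np.cos(np.radians(13)),np.sin(np.radians(13))]);Y=np.array([-X[1],X[0]])
for n in ['wrist2','scene2','scene','top']:
    P=cloud(np.load(n+'.npz')).reshape(-1,3); P=P[np.isfinite(P[:,0])]
    d=P[:,:2]-[648,27.3]; a=d@X;b=d@Y
    k=(np.abs(b)<60)&(a>-40)&(a<70)
    j=k&(P[:,2]>38)&(P[:,2]<84); r=k&(P[:,2]>5)&(P[:,2]<12)
    for s in (1,-1):
        for lo,hi in [(-25,-10),(-10,5),(5,35)]:
            m=j&(b*s>0)&(a>lo)&(a<hi)
            if m.sum()>3: print(n,s,lo,m.sum(),np.round(np.percentile(b[m],[2,50,98]),1), 'amax',round(a[m].max(),1))
    if r.sum()>10: print(n,'plate a',np.percentile(a[r],[1,99]),'b',np.percentile(b[r],[1,99]))
```

```text
wrist2 1 -25 203 [35.7 44.5 53.5] amax -10.1
wrist2 1 -10 146 [37.6 41.5 53.3] amax 5.0
wrist2 1 5 111 [35.1 37.6 41.8] amax 16.8
wrist2 -1 -25 225 [-52.6 -42.1 -33.5] amax -10.0
wrist2 -1 -10 149 [-52.4 -39.7 -35.9] amax 4.9
wrist2 -1 5 107 [-40.2 -36.  -33.7] amax 16.7
wrist2 plate a [-17.96445973  45.03930572] b [-43.89168278  45.5991989 ]
scene2 1 -25 72 [35.1 42.2 56.4] amax -10.2
scene2 1 -10 48 [39.6 44.8 55.2] amax 4.6
scene2 1 5 45 [37.4 42.7 45.6] amax 18.9
scene2 -1 -25 42 [-45.7 -31.5 -27.1] amax -10.6
scene2 -1 -10 60 [-41.3 -36.4 -33.3] amax 4.6
scene2 -1 5 43 [-37.3 -33.8 -30.9] amax 16.6
scene2 plate a [-39.05887866  45.88597948] b [-45.6219708   52.77459154]
scene 1 -25 68 [34.7 42.3 56.6] amax -10.3
scene 1 -10 50 [40.3 44.8 56. ] amax 4.2
scene 1 5 46 [36.5 42.6 45.1] amax 18.1
scene -1 -25 43 [-45.3 -31.9 -26.6] amax -10.4
scene -1 -10 58 [-42.5 -36.1 -32.3] amax 5.0
scene -1 5 48 [-38.8 -33.5 -29.7] amax 16.3
scene plate a [-39.09730028  45.51392724] b [-47.52531037  51.54805365]
top 1 -25 41 [31.6 44.1 52.8] amax -10.0
top 1 -10 23 [36.6 42.1 51.7] amax 5.0
top 1 5 10 [34.7 38.9 41.5] amax 16.3
top -1 -25 39 [-53.5 -44.3 -31.4] amax -10.8
top -1 -10 22 [-52.  -43.3 -37.4] amax 4.7
top -1 5 12 [-41.3 -38.1 -35. ] amax 16.9
top plate a [-38.72592687  66.63449607] b [-52.83278827  44.74568743]
```

Emit:
drive_tool --dp '[[0.015, 0, 0], [0.035, 0, 0], [0.055, 0, 0], [0.075, 0, 0], [0.09, 0, 0], [0.1, 0, 0], [0.106, 0, 0], [0.109, 0, 0], [0.11, 0, 0], [0.11, 0, 0]]' --rot '[[0, 0, 0], [0, 0, 0], [0, 0, 0], [0, 0, 0], [0, 0, 0], [0, 0, 0], [0, 0, 0], [0, 0, 0], [0, 0, 0], [0, 0, 0]]' --jaw '[255, 255, 255, 255, 255, 255, 255, 255, 255, 255]'

```text
time: 6.73
position: [648.3, 27.1, 170.1]
tool_rot: [[0.001, 0.974, 0.225], [0.0, 0.225, -0.974], [-1.0, 0.001, 0.0]]
ft_force: [-0.4, -0.3, -0.4]
grip_width: 35.7
```

Emit:
drive_tool --dp '[[0.0005, 0, 0], [0.001, 0, 0], [0.0015, 0, 0], [0.002, 0, 0], [0.002, 0, 0], [0.002, 0, 0], [0.002, 0, 0], [0.002, 0, 0], [0.002, 0, 0], [0.002, 0, 0]]' --rot '[[0, 0, 0], [0, 0, 0], [0, 0, 0], [0, 0, 0], [0, 0, 0], [0, 0, 0], [0, 0, 0], [0, 0, 0], [0, 0, 0], [0, 0, 0]]' --jaw '[255, 255, 255, 255, 255, 255, 255, 255, 255, 255]'

```text
time: 7.57
position: [647.8, 27.0, 167.4]
tool_rot: [[0.0, 0.974, 0.225], [0.0, 0.225, -0.974], [-1.0, 0.0, -0.0]]
ft_force: [0.5, 0.6, -0.7]
grip_width: 35.8
```

Emit:
drive_tool --dp '[[0.0003, 0, 0], [0.0006, 0, 0], [0.001, 0, 0], [0.001, 0, 0], [0.001, 0, 0], [0.001, 0, 0], [0.001, 0, 0], [0.001, 0, 0], [0.001, 0, 0], [0.001, 0, 0]]' --rot '[[0, 0, 0], [0, 0, 0], [0, 0, 0], [0, 0, 0], [0, 0, 0], [0, 0, 0], [0, 0, 0], [0, 0, 0], [0, 0, 0], [0, 0, 0]]' --jaw '[255, 255, 255, 255, 255, 255, 255, 255, 255, 255]'

```text
time: 8.4
position: [648.2, 27.2, 167.3]
tool_rot: [[0.001, 0.974, 0.225], [0.0, 0.225, -0.974], [-1.0, 0.001, 0.0]]
ft_force: [-1.0, 0.8, 5.3]
grip_width: 35.7
```

Run:
```python
from h import *
from rig import *
o=get_obs(); move(o,[648,27.3,169],-77)
c=capture('scene'); P=cloud(c); k=np.isfinite(P[...,0])&(np.hypot(P[...,0]-648,P[...,1]-27)<45)
from scipy.optimize import least_squares
for lo,hi in [(85,110),(110,135)]:
    q=P[k&(P[...,2]>lo)&(P[...,2]<hi)]; d=q[:,:2].mean(0)-c['eye'][:2];d/=np.linalg.norm(d)
    f=least_squares(lambda s:np.hypot(q[:,0]-s[0],q[:,1]-s[1])-27,q[:,:2].mean(0)+d*16,loss='soft_l1',f_scale=2); print(lo,len(q),f.x,np.abs(f.fun).mean())
fs=[]
for i in range(10):
    capture('scene'); fs.append(get_obs()['ft_force'])
print(np.mean(fs,0))
cv2.imwrite('pics/c3.png',cv2.resize(c['image'][90:260,170:340],(600,600)))
```

```text
t 8.4 pos [648.2  27.2 167.3] w 35.7 F [-1.   0.8  5.3]
  dp [-0.0017 -0.0002 -0.0001] rot [-0.    0.   -0.08]
85 147 [648.5469905   28.45147351] 1.2155061184660478
110 157 [648.80555925  28.51443989] 1.347950953941533
[-1.17988381  0.21303501  5.54829037]
```

View pics/c3.png

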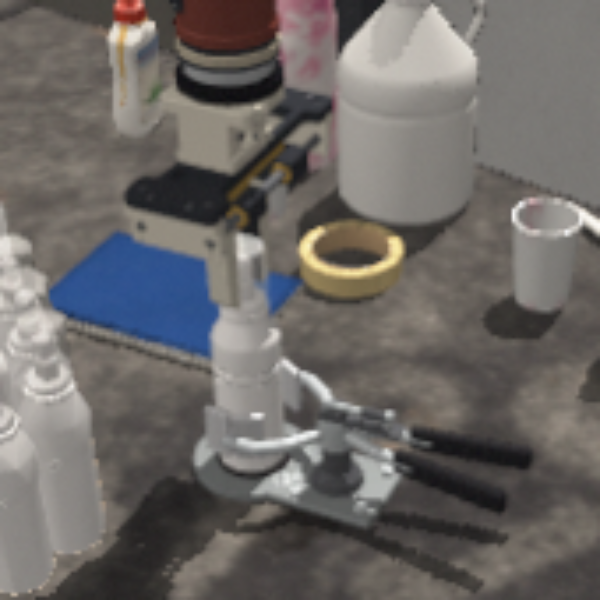

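The bottle stands on the seat between the open jaws at (245,450), and the force reading shows contact. Now I'll release it and lift away.

Emit:
drive_tool --dp '[[-0.0005, 0, 0], [-0.0005, 0, 0], [-0.0005, 0, 0], [-0.0005, 0, 0], [-0.0005, 0, 0], [-0.0005, 0, 0], [-0.0005, 0, 0], [-0.0005, 0, 0], [-0.0005, 0, 0], [-0.0005, 0, 0]]' --rot '[[0, 0, 0], [0, 0, 0], [0, 0, 0], [0, 0, 0], [0, 0, 0], [0, 0, 0], [0, 0, 0], [0, 0, 0], [0, 0, 0], [0, 0, 0]]' --jaw '[255, 150, 130, 100, 60, 30, 0, 0, 0, 0]'

```text
time: 9.78
position: [647.7, 27.0, 166.8]
tool_rot: [[-0.0, 0.974, 0.225], [0.0, 0.225, -0.974], [-1.0, -0.0, -0.0]]
ft_force: [0.0, -0.3, 0.9]
grip_width: 87.3
```

Emit:
drive_tool --dp '[[-0.01, 0, 0], [-0.03, 0, 0], [-0.055, 0, 0], [-0.08, 0, 0], [-0.095, 0, 0], [-0.095, -0.035, 0], [-0.095, -0.075, 0], [-0.095, -0.115, 0], [-0.095, -0.155, 0], [-0.095, -0.19, 0]]' --rot '[[0, 0, 0], [0, 0, 0], [0, 0, 0], [0, 0, 0], [0, 0, 0], [0, 0, 0], [0, 0, 0], [0, 0, 0], [0, 0, 0], [0, 0, 0]]' --jaw '[0, 0, 0, 0, 0, 0, 0, 0, 0, 0]'

```text
time: 10.62
position: [460.2, -16.3, 262.7]
tool_rot: [[0.001, 0.974, 0.225], [-0.0, 0.225, -0.974], [-1.0, 0.001, 0.0]]
ft_force: [0.6, -0.8, 1.0]
grip_width: 92.9
```

Run:
```python
from h import *
from rig import *
from scipy.optimize import least_squares
o=get_obs(); move(o,[453.2,-17.8,150],-77); move(o,[453.2,-17.8,41],-77); print(o['joint_positions'])
c=capture('scene'); P=cloud(c); k=np.isfinite(P[...,0])&(np.hypot(P[...,0]-648,P[...,1]-27)<45)
for lo,hi in [(85,110),(110,135)]:
    q=P[k&(P[...,2]>lo)&(P[...,2]<hi)]; d=q[:,:2].mean(0)-c['eye'][:2];d/=np.linalg.norm(d)
    f=least_squares(lambda s:np.hypot(q[:,0]-s[0],q[:,1]-s[1])-27,q[:,:2].mean(0)+d*16,loss='soft_l1',f_scale=2); print(lo,len(q),f.x,np.abs(f.fun).mean())
w=capture('wrist'); P=cloud(w).reshape(-1,3);P=P[np.isfinite(P[:,0])]
X=np.array([np.cos(np.radians(13)),np.sin(np.radians(13))]);Y=np.array([-X[1],X[0]])
d=P[:,:2]-[453.2,-17.8];a=d@X;b=d@Y
m=(abs(a)<5)&(abs(b)<60)&(P[:,2]>40); print('handles',m.sum(),[np.round(np.percentile(b[m&(b*s>0)],[2,50,98]),1) for s in (1,-1) if (m&(b*s>0)).any()])
cv2.imwrite('pics/c4.png',np.hstack([cv2.resize(c['image'][90:260,170:340],(400,400)),cv2.resize(w['image'],(400,400))]))
```

```text
t 10.6167 pos [460.2 -16.3 262.7] w 92.9 F [ 0.6 -0.8  1. ]
  dp [ 1.127e-01 -7.300e-03 -1.000e-04] rot [-0.02  0.03 -0.03]
t 10.6167 pos [460.2 -16.3 262.7] w 92.9 F [ 0.6 -0.8  1. ]
  dp [ 2.217e-01 -7.300e-03 -2.000e-04] rot [-0.02  0.03 -0.03]
[ 0.07976738  0.27591711 -0.11944072  1.87518515  0.03918239  0.99210921
 -1.40093043]
85 142 [648.29753901  28.6401049 ] 1.2170202701400792
110 158 [648.14573174  28.9385458 ] 1.3306308090869927
handles 3969 [array([24.3, 47.9, 48.8]), array([-48.4, -46.8, -22. ])]
```

View pics/c4.png

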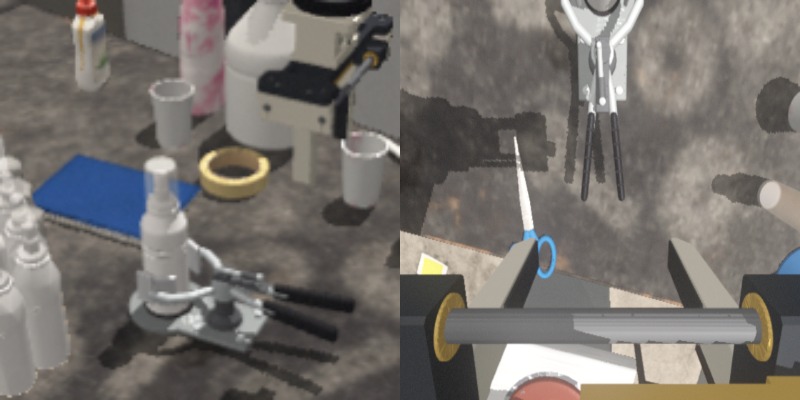

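The bottle is still upright and the handles are centred under the open fingers: their midpoint and the fingers' are both at about x=603 in the wrist half. Now I'll go down around the handles.

Emit:
drive_tool --dp '[[0.02, -0.007, 0], [0.05, -0.007, 0], [0.085, -0.007, 0], [0.12, -0.007, 0], [0.15, -0.007, 0], [0.175, -0.007, 0], [0.2, -0.007, 0], [0.215, -0.007, 0], [0.222, -0.007, 0], [0.222, -0.007, 0]]' --rot '[[0, 0, 0], [0, 0, 0], [0, 0, 0], [0, 0, 0], [0, 0, 0], [0, 0, 0], [0, 0, 0], [0, 0, 0], [0, 0, 0], [0, 0, 0]]' --jaw '[0, 0, 0, 0, 0, 0, 0, 0, 0, 0]'

```text
time: 11.55
position: [456.3, -17.0, 38.9]
tool_rot: [[-0.001, 0.974, 0.225], [0.0, 0.225, -0.974], [-1.0, -0.001, -0.0]]
ft_force: [0.4, -0.0, -0.6]
grip_width: 93.0
```

Run:
```python
from h import *
from rig import *
o=get_obs(); move(o,[453.2,-17.8,41],-77)
```

```text
t 11.55 pos [456.3 -17.   38.9] w 93.0 F [ 0.4 -0.  -0.6]
  dp [-0.0021 -0.0032  0.0001] rot [ 0.02 -0.03  0.07]
```

Emit:
drive_tool --dp '[[0, 0, 0], [0, 0, 0], [0, 0, 0], [0, 0, 0], [0, 0, 0], [0, 0, 0], [0, 0, 0], [0, 0, 0], [0, 0, 0], [0, 0, 0]]' --rot '[[0, 0, 0], [0, 0, 0], [0, 0, 0], [0, 0, 0], [0, 0, 0], [0, 0, 0], [0, 0, 0], [0, 0, 0], [0, 0, 0], [0, 0, 0]]' --jaw '[20, 40, 60, 75, 85, 95, 105, 115, 125, 135]' --squeeze 20

```text
time: 12.38
position: [454.6, -16.8, 40.3]
tool_rot: [[-0.002, 0.974, 0.225], [0.0, 0.225, -0.974], [-1.0, -0.002, -0.001]]
ft_force: [-3.3, 1.4, 7.8]
grip_width: 46.1
```

Emit:
drive_tool --dp '[[0, 0, 0], [0, 0, 0], [0, 0, 0], [0, 0, 0], [0, 0, 0], [0, 0, 0], [0, 0, 0], [0, 0, 0], [0, 0, 0], [0, 0, 0]]' --rot '[[0, 0, 0], [0, 0, 0], [0, 0, 0], [0, 0, 0], [0, 0, 0], [0, 0, 0], [0, 0, 0], [0, 0, 0], [0, 0, 0], [0, 0, 0]]' --jaw '[145, 155, 165, 172, 180, 187, 194, 200, 207, 207]'

```text
time: 13.22
position: [455.2, -16.7, 39.8]
tool_rot: [[-0.001, 0.974, 0.226], [0.001, 0.226, -0.974], [-1.0, -0.001, -0.001]]
ft_force: [-3.8, 3.7, 3.4]
grip_width: 24.1
```

Emit:
drive_tool --dp '[[0, 0, 0], [0, 0, 0], [0, 0, 0], [0, 0, 0], [0, 0, 0], [0, 0, 0], [0, 0, 0], [0, 0, 0], [0, 0, 0], [0, 0, 0]]' --rot '[[0, 0, 0], [0, 0, 0], [0, 0, 0], [0, 0, 0], [0, 0, 0], [0, 0, 0], [0, 0, 0], [0, 0, 0], [0, 0, 0], [0, 0, 0]]' --jaw '[215, 225, 235, 235, 235, 235, 235, 235, 235, 235]' --squeeze 25

```text
time: 14.05
position: [455.2, -16.7, 39.8]
tool_rot: [[-0.001, 0.974, 0.226], [0.001, 0.226, -0.974], [-1.0, -0.001, -0.001]]
ft_force: [-3.6, 4.6, 2.9]
grip_width: 23.7
```

Emit:
drive_tool --dp '[[0, 0, 0], [0, 0, 0], [0, 0, 0], [0, 0, 0], [0, 0, 0], [0, 0, 0], [0, 0, 0], [0, 0, 0], [0, 0, 0], [0, 0, 0]]' --rot '[[0, 0, 0], [0, 0, 0], [0, 0, 0], [0, 0, 0], [0, 0, 0], [0, 0, 0], [0, 0, 0], [0, 0, 0], [0, 0, 0], [0, 0, 0]]' --jaw '[190, 170, 140, 110, 80, 50, 20, 0, 0, 0]'

```text
time: 14.88
position: [455.9, -17.3, 39.9]
tool_rot: [[0.0, 0.974, 0.225], [0.0, 0.225, -0.974], [-1.0, 0.0, 0.0]]
ft_force: [-0.0, -0.1, 0.6]
grip_width: 79.0
```

Run:
```python
from h import *
from rig import *
o=get_obs(); move(o,[453.2,-17.8,41],-77)
c=capture('scene');w=capture('wrist')
cv2.imwrite('pics/c5.png',np.hstack([cv2.resize(c['image'][90:260,170:340],(400,400)),cv2.resize(w['image'],(400,400))]))
```

```text
t 14.8833 pos [455.9 -17.3  39.9] w 79.0 F [-0.  -0.1  0.6]
  dp [-0.0011 -0.0027 -0.0001] rot [-0.    0.   -0.01]
```

View pics/c5.png

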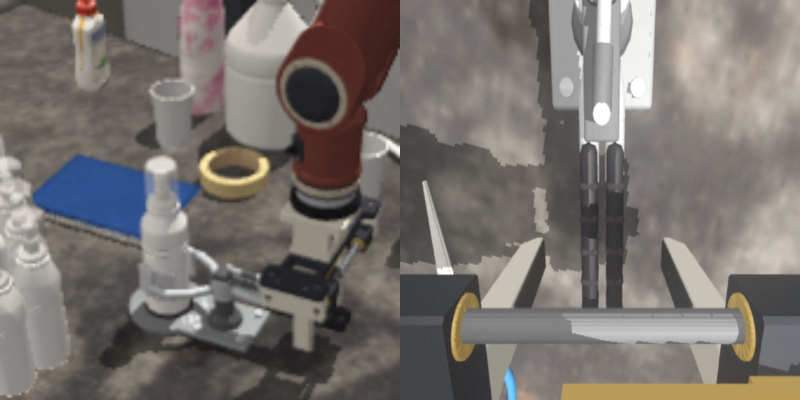

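The handles stay shut with the fingers open, parallel at x≈590 and 614 in the wrist half. Now I'll retreat upwards and check.

Emit:
drive_tool --dp '[[0, 0, 0], [-0.02, 0, 0], [-0.05, 0, 0], [-0.09, 0, 0], [-0.13, 0, 0], [-0.17, 0, 0], [-0.2, 0, 0], [-0.22, 0, 0], [-0.22, 0, 0], [-0.22, 0, 0]]' --rot '[[0, 0, 0], [0, 0, 0], [0, 0, 0], [0, 0, 0], [0, 0, 0], [0, 0, 0], [0, 0, 0], [0, 0, 0], [0, 0, 0], [0, 0, 0]]' --jaw '[0, 0, 0, 0, 0, 0, 0, 0, 0, 0]'

```text
time: 15.82
position: [456.0, -17.3, 260.7]
tool_rot: [[0.002, 0.974, 0.225], [-0.0, 0.225, -0.974], [-1.0, 0.002, 0.001]]
ft_force: [-0.3, 0.0, -0.2]
grip_width: 93.4
```

Emit:
drive_tool --dp '[[0, 0, 0], [0, 0, 0], [0, 0, 0], [0, 0, 0], [0, 0, 0], [0, 0, 0], [0, 0, 0], [0, 0, 0], [0, 0, 0], [0, 0, 0]]' --rot '[[0, 0, 0], [0, 0, 0], [0, 0, 0], [0, 0, 0], [0, 0, 0], [0, 0, 0], [0, 0, 0], [0, 0, 0], [0, 0, 0], [0, 0, 0]]' --jaw '[0, 0, 0, 0, 0, 0, 0, 0, 0, 0]'

```text
time: 16.65
position: [455.8, -17.3, 259.9]
tool_rot: [[0.0, 0.974, 0.225], [0.0, 0.225, -0.974], [-1.0, 0.0, -0.0]]
ft_force: [0.2, -0.0, 1.1]
grip_width: 93.3
```

Run:
```python
from h import *
from rig import *
from scipy.optimize import least_squares
o=get_obs(); move(o,[453.2,-17.8,41],-77)
c=capture('scene'); P=cloud(c); k=np.isfinite(P[...,0])&(np.hypot(P[...,0]-648,P[...,1]-27)<45)
for lo,hi in [(85,110),(110,135)]:
    q=P[k&(P[...,2]>lo)&(P[...,2]<hi)]; d=q[:,:2].mean(0)-c['eye'][:2];d/=np.linalg.norm(d)
    f=least_squares(lambda s:np.hypot(q[:,0]-s[0],q[:,1]-s[1])-27,q[:,:2].mean(0)+d*16,loss='soft_l1',f_scale=2); print(lo,len(q),f.x)
for l in ['cup','capped_bottle']: print(l,[(np.round(r['box']),round(r['confidence'],2)) for r in recognise(c,l)[:2]])
w=capture('wrist')
cv2.imwrite('pics/c6.png',np.hstack([cv2.resize(c['image'][80:260,170:380],(466,400)),cv2.resize(w['image'][:300],(330,400))]))
```

```text
t 16.65 pos [455.8 -17.3 259.9] w 93.3 F [ 0.2 -0.   1.1]
  dp [ 2.189e-01 -2.700e-03 -1.000e-04] rot [-0.   -0.   -0.01]
85 147 [648.39115013  28.56496882]
110 156 [648.15291277  28.56507917]
cup [(array([314., 148., 334., 181.]), 0.72)]
capped_bottle [(array([346., 142., 362., 189.]), 0.91)]
```

View pics/c6.png

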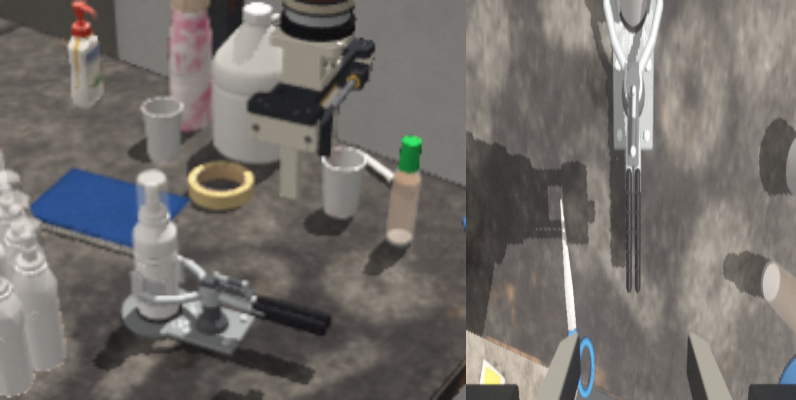

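The clamp is shut on the upright bottle, the handles are together at (290,312), and the cup and capped bottle are still standing. Signing off.

```bash
python3 -c "
from rig import *
print(sign_off(), get_obs()['time'])"
```

```text
the job is handed in; nothing more can be done
the job is handed in; nothing more can be done
```

The loose white spray bottle now stands upright on the clamp's seat, and the clamp is snapped shut on it. I handed the job in at about 17 s of the 46 s allowed.

- **Placing:** I gripped the bottle by its spray head and lowered it until the force reading showed contact. I then let go and lifted away before touching the clamp.
- **Clamping:** I squeezed the handles down to 23.7 mm, against the 24 mm expected when shut. They stayed together after I opened the fingers.
- **Last checks:** With the arm clear and touching nothing, the bottle was upright at about (648, 28.6) mm, within 2 mm of my estimate for the seat. Its axis agreed at two heights to within 0.3 mm.
- **Bystanders:** The cup and the small capped bottle were still standing, within about 2 pixels of where they were at the start in the scene view.

No check failed or disagreed. The clamp's joint angles can't be read directly, so "shut" rests on the handle width and the pictures.

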